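Turn the sample carrier over beneath the drying shelf

ROBOT

A 6-joint arm with a two-finger parallel gripper is mounted at the origin on a cart in front of the work surface, level with it; the furniture and walls round the work are solid. World frame = base frame: x ahead of the robot, y to its left, z up, the work surface at z = 0. Lengths are in m, angles in rad, forces in N, time in s.
With the tool pointing down it reaches from about 0.3 to 0.775 m from the base axis. Payload 14.6 kg.
Tool frame: the origin (TCP) lies on the centre line of the jaws, within the pads' length; the fingertips stand 25 mm ahead of it and the grasp point (between the pads) lies 6 mm ahead of it (tcp_to_tips is the distance from the TCP to the fingertips, in m); z points along the fingers, y is the direction in which the jaws open and shut (so a half turn about z gives the same grasp; the last joint's range is limited). The gripper opens to 85 mm and grips with 20 to 120 N. Pads are 22 mm wide; open, the fingers measure 114 mm over their backs; the gripper's body (76 mm by 85 mm) begins 54 mm behind the grasp point. The pads swing forward as they close: fully open they stand 13 mm farther back than shut.
Start: joints at [1.035, 0.3, 1.521, -0, 1.321, -0.067], TCP at [0.248, 0.491, 0.231] pointing down, gripper open.
Joint ranges: [-3.03, 3.03], [-0.79, 2.21], [0.23, 2.52], [-1.04, 4.18], [0, 3.07], [-2.55, 2.55]. Speed limits (rad/s): [2.22, 2.22, 2.57, 3.14, 3.14, 3.14].

INTERFACE

Orientations are given as a rotation vector (axis times angle).
In Python, from plant import read_state, snapshot, close_job, tcp_to_tips gives the robot as it stands. The module is installed in compiled form; this text tells all that it offers.
- The arm moves only by the tool carry_out, never from a script. Its argument "rows" is a list of rows, each a list of 6 numbers: the shift along the world's x, y, z in mm, then the turn, a rotation vector about the world's x, y, z in rad. In form: [[x, y, z, ax, ay, az], ...]. A call has 1 to 5 rows; each row shifts and turns the pose as measured when the row begins; what a row does not reach is not made up. A row lasts 1/10 s, in which the tool goes at most 50 mm and 8.59 degrees, less where a joint would pass 70% of its speed; a pose out of reach is approached as far as the arm can. A call is refused whole if a number of a shift passes 50 or a number of a turn 0.15, either way. A call with a gripper value outside its range is refused whole. "fingers" is the opening, from 0 (shut) to 1 (fully open), set as the call begins (left out, the last holds). The fingers move at their own pace and stop on an object; "newtons" is the grip in N (left out, the last holds). Time passes only in rows, so rows that do not move let the fingers close. It gives the time, the measured TCP pose, the force and the opening at its end, in the units of the state.
- read_state(): the state, without advancing time (a new reading comes with each control period).
- snapshot(name): name is "side" or "top" or "wrist"; returns a dict with "img" (384x512x3 uint8, blue, green, red), "depth" (384x512 float32, m along the optical axis (not along the pixel's ray), 0 where there is no reading), "mtx" (3x3 intrinsics, pixels), "cam_to_world" (4x4, takes a point from camera to world coordinates); the wrist camera has in their place "T_tool_cam" (4x4, takes a point from camera to tool coordinates, whose origin is the TCP and whose axes are the flange's). Camera axes: x right, y up, looking along -z (the intrinsics and any distortion apply to the point x, -y, -z); pixel columns grow to the right and rows downward; lengths in m; the calibration is good to about 2 mm. A picture is of the moment at which its call begins: read the wrist's pose just before it.
- close_job(): hands the job in, once; it reports no verdict.
The state is a dict: "t": time; "joints": joint angles; "qd": joint speeds; "effort": joint torques, N m; "tcp_pos": TCP position; "ee_rot": TCP orientation; "ft_force": force on the tool from outside, world axes, zero at the start; "wrist_torque": the same for the moment, N m; "gripper_width": opening from 0.0 (shut) to 1.0 (fully open).
Only numpy, scipy, OpenCV 4.12 (cv2) and the standard library are available. Lean on these libraries where they do the work, as an engineer would, in place of code of your own. Each camera call takes 0.05 s, during which the arm holds its last target. There are 200 camera calls.

TASK

The flat sample carrier in the sloping sprung holder lies with its cups facing down; turn it over beneath the low shelf so that the cups face up, and clip it back into the holder with its tab at the top as before. Free it by pushing it down the slope against the sprung foot until its upper corners clear the two hooks, turn it in the space between holder and shelf without drawing it out towards you, then press the foot back again, slip the corners under the hooks and let go, with the foot fully returned. Leave the beaker and dish on the shelf and the marker behind it alone.

Things in the scene. Friction and masses are not known exactly. Their poses are not given: they have to be found in the camera images.
- stand: fixed stand, base 170 x 120 x 10 mm; origin on the worktop, x level, forward and to the left (yaw about 0.45 to 0.85 rad), z up. White shelf 120 x 140 x 14 mm on two rear posts (x 94, y +-52 mm): underside 329 mm above the worktop, front edge at x = -8 mm, front and sides open. The carrier's middle is at x = -22 mm when seated and must never come nearer the robot than x = -53 mm
- holder: slope fixed to the stand. Origin: middle of the seated carrier's upper edge, on the rails (stand x -50, z 115 mm). x: down the slope, forward, 50 deg below level; y across; z square out of the slope, up and forward. Rails 10 mm wide at y +-34, top z = 0, open between and under the tab. Two hooks at y +-27 to 41 hold the upper corners: stop x = -1, lip to x = 7, lip underside z = 10, top z = 14 mm
- seat_mid (a point): fixed point of the holder where the middle of the seated carrier belongs (x = 40.5, z = 3 mm of the holder); axes as the holder's
- seat_tab (a point): fixed point of the holder where the carrier's tab grip point belongs when seated (x = -21.5, z = 3 mm of the holder); axes as the holder's
- foot (a joint): sprung foot, a steel bar 50 mm wide across the holder's lower end, from holder z = -8 to +28 mm; slides down the slope. 0 = fully returned (face at holder x = 81 mm), stop at 0.018 m. Spring: 6 N to start it, rising 0.3 N per mm to 11.4 N. Pressing it 8 mm or more lets the carrier clear the hooks' lips; it springs back by itself
- foot_face (a point): middle of the foot's face that the carrier's lower edge bears on; axes as the holder's
- carrier_mid (a point): middle (also of its thickness) of the loose sample carrier, a grey plastic plate 80 x 80 x 6 mm, about 120 g. z points out of the face with six round cups (18 mm wide, 5 mm proud, none near the edges that lie on the rails); x points away from the tab, down the slope when seated. Starts seated with z into the slope (cups down), lower edge on the foot
- carrier_tab (a point): grip point of the carrier's tab, mid-thickness, 62 mm from carrier_mid along carrier -x; axes as the carrier's. The tab is 24 mm wide, 10 mm thick and stands 43 mm out of the plate's upper edge, up the slope; pinch it across its thickness with the fingers pointing down the slope. Half a turn about the tab's own line turns the carrier over
- beaker_100: small glass beaker, 55 mm wide, 71 mm tall, on top of the shelf; origin under its centre; bystander
- petri_dish: glass dish, 60 mm wide, 15 mm tall, on top of the shelf; origin under its centre; bystander
- marker: blue marker pen, 136 mm long, 15 mm thick, lying on the worktop close behind the stand; origin under its centre; bystander

How it is judged:
By the outcome, as a careful person would: the job done as asked, in the order asked, and still so for the second after the job is handed in, with the robot touching nothing.
It also fails if it takes over 43 s, if anything falls off the work surface, if the arm or the gripper's body presses on something with over 40 N, if the wrist force passes 120 N, or if a joint passes its speed limit or range.

## Working session

There is one attempt and no reset: what is moved stays moved. The work goes in short steps, Python scripts to look and compute and a tool call to move; the robot and the scene stay as the last step left them, time stands still between calls to the robot, and variables do not carry over. Pictures are saved under pics/ and viewed, about 8 in all and at most 12, crops included, and the job is handed in when it is done.

Besides the shell and the picture viewer there is one more tool, called after "Call:" as name(argument=value, ...) on one line, values as JSON. carry_out: Moves the arm, as the interface text tells. Its arguments: {"type":"object","properties":{"rows":{"type":"array"},"fingers":{"type":"number"},"newtons":{"type":"number"}},"required":["rows"]}

```bash
mkdir -p pics; cat > h.py <<'E'
import numpy as np, cv2
from scipy.spatial.transform import Rotation as R
from plant import read_state, snapshot, close_job, tcp_to_tips
def world(s,T=None):
    "per-pixel world points"
    T=s["cam_to_world"] if T is None else T
    h,w=s["depth"].shape; K=s["mtx"]
    u,v=np.meshgrid(np.arange(w),np.arange(h)); d=s["depth"]
    P=np.stack([(u-K[0,2])/K[0,0]*d,-(v-K[1,2])/K[1,1]*d,-d],-1)
    return P@T[:3,:3].T+T[:3,3]
def proj(s,P,T=None):
    T=s["cam_to_world"] if T is None else T
    p=(np.atleast_2d(P)-T[:3,3])@T[:3,:3]; K=s["mtx"]
    return np.c_[K[0,0]*p[:,0]/-p[:,2]+K[0,2],K[1,1]*p[:,1]/p[:,2]+K[1,2]]
def tool():
    st=read_state(); T=np.eye(4); T[:3,:3]=R.from_rotvec(st["ee_rot"]).as_matrix(); T[:3,3]=st["tcp_pos"]; return st,T
E
python3 - <<'E'
from h import *
import pickle
st,T=tool(); print(st,tcp_to_tips)
print(T)
D={n:snapshot(n) for n in("side","top","wrist")}
pickle.dump(D,open("d0.pkl","wb"))
for n,s in D.items():
    cv2.imwrite(f"pics/{n}0.png",s["img"]); print(n,s["mtx"].tolist(),[ (k,np.round(v,3).tolist()) for k,v in s.items() if k in("cam_to_world","T_tool_cam")], [k for k in s])
cv2.imwrite("pics/all0.png",np.hstack([cv2.resize(D[n]["img"],(400,300)) for n in("side","top")]))
E
```

```text
{'t': 0.0, 'joints': array([ 1.03542822e+00,  3.00481769e-01,  1.52157903e+00,  1.22000786e-05,
        1.32071541e+00, -6.65919162e-02]), 'qd': array([ 0.00218013,  0.00015698,  0.00027062,  0.00036108, -0.000707  ,
       -0.00107861]), 'effort': array([ 1.53138812e-03, -5.43505883e+01, -3.61789763e+01,  2.19208587e-06,
        4.06244217e-03, -4.16755552e-05]), 'tcp_pos': array([0.24836265, 0.49046574, 0.23081633]), 'ee_rot': array([-7.29548557e-01, -3.05533710e+00,  1.76985292e-03]), 'ft_force': array([-0.22622651,  0.61554495,  0.41825654]), 'wrist_torque': array([-0.00454262,  0.06843211, -0.02221564]), 'gripper_width': 1.0016778306106848} 0.025
[[-8.92120471e-01  4.51797176e-01 -6.13969956e-04  2.48362649e-01]
 [ 4.51797584e-01  8.92119902e-01 -1.01192884e-03  4.90465738e-01]
 [ 9.05482255e-05 -1.18015257e-03 -9.99999300e-01  2.30816332e-01]
 [ 0.00000000e+00  0.00000000e+00  0.00000000e+00  1.00000000e+00]]
side [[478.74970286971785, 0.0, 261.75349697951214], [0.0, 478.74970286971785, 186.9942599793309], [0.0, 0.0, 1.0]] [('cam_to_world', [[0.999, 0.035, -0.034, 0.562], [-0.048, 0.628, -0.776, -0.675], [-0.006, 0.777, 0.629, 0.813], [0.0, 0.0, 0.0, 1.0]])] ['img', 'depth', 'mtx', 'cam_to_world']
top [[370.0999699413056, 0.0, 250.5559632651582], [0.0, 370.0999699413056, 190.3763838686259], [0.0, 0.0, 1.0]] [('cam_to_world', [[0.381, 0.869, -0.315, 0.345], [-0.925, 0.361, -0.123, -0.014], [0.007, 0.338, 0.941, 1.032], [0.0, 0.0, 0.0, 1.0]])] ['img', 'depth', 'mtx', 'cam_to_world']
wrist [[284.96901717500197, 0.0, 255.68657917033707], [0.0, 284.96901717500197, 192.46435766314767], [0.0, 0.0, 1.0]] [('T_tool_cam', [[-0.001, 0.958, 0.287, 0.074], [1.0, 0.001, 0.001, -0.001], [0.001, 0.287, -0.958, -0.142], [0.0, 0.0, 0.0, 1.0]])] ['img', 'depth', 'mtx', 'T_tool_cam']
```

View pics/all0.png

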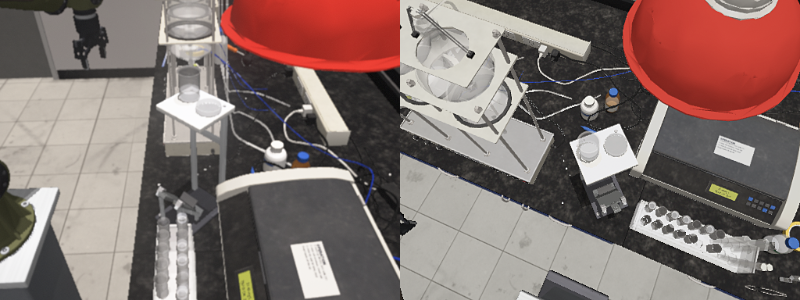

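```bash
python3 - <<'E'
from h import *
import pickle
D=pickle.load(open("d0.pkl","rb"))
for n in("side","top"):
    s=D[n]; W=world(s); g=s["img"].min(-1)
    m=(abs(W[...,2]-0.343)<0.008)&(g>150)&(s["depth"]>0)
    m=m.astype(np.uint8); k,l,stt,c=cv2.connectedComponentsWithStats(m)
    for i in range(1,k):
        if stt[i,4]>150:
            P=W[l==i]; r=cv2.minAreaRect((P[:,:2]*1000).astype(np.float32)); print(n,stt[i],r,P[:,2].mean(),cv2.boxPoints(r).round().tolist())
s=D["top"]; c=s["img"][130:290,200:330]; 
s2=D["side"]; c2=s2["img"][110:310,180:340]
cv2.imwrite("pics/c1.png",np.hstack([cv2.resize(c,(390,480)),cv2.resize(c2,(384,480))]))
E
```

```text
side [219  61  51  14 268] ((569.14111328125, 329.9315490722656), (113.55457305908203, 36.879024505615234), 2.104027032852173) 0.34455066223156666 [[512.0, 346.0], [513.0, 309.0], [627.0, 314.0], [625.0, 350.0]]
side [ 200  115  101   52 1972] ((571.72998046875, 51.28584289550781), (122.04951477050781, 143.05349731445312), 44.253631591796875) 0.3467915794380791 [[478.0, 60.0], [578.0, -43.0], [665.0, 43.0], [566.0, 145.0]]
side [251 129  32  14 298] ((602.7454223632812, 41.381961822509766), (44.76689529418945, 44.81232452392578), 42.72168731689453) 0.3487985639164859 [[571.0, 43.0], [602.0, 10.0], [634.0, 40.0], [604.0, 73.0]]
top [ 217  159   88   78 2982] ((572.06591796875, 53.34645080566406), (119.84880828857422, 139.47193908691406), 44.74660873413086) 0.3476852982392606 [[480.0, 61.0], [579.0, -38.0], [664.0, 46.0], [566.0, 145.0]]
```

View pics/c1.png

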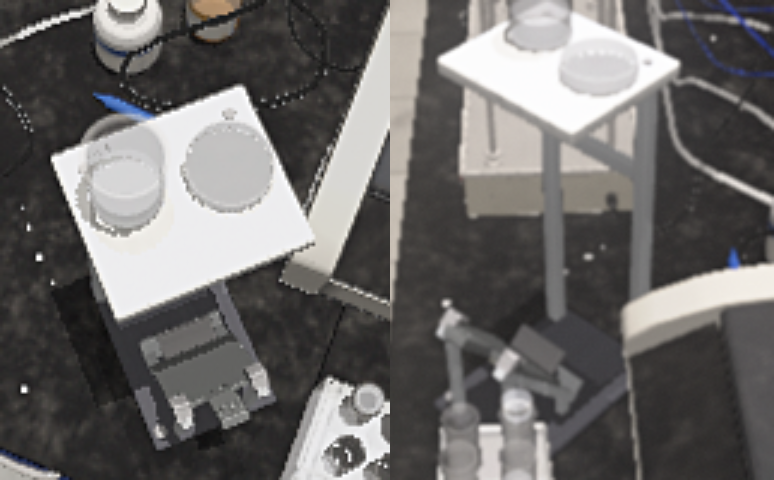

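View pics/wrist0.png

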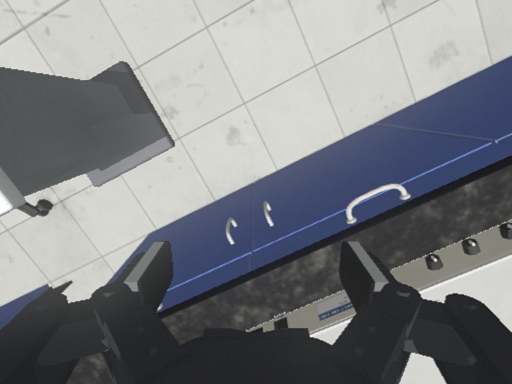

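```bash
cat >> h.py <<'E'
yaw=0.777; O=np.array([0.572-.052*np.cos(yaw),0.0525-.052*np.sin(yaw),0])
RS=R.from_euler('z',yaw).as_matrix()
c,s_=np.cos(np.radians(50)),np.sin(np.radians(50))
RH=RS@np.array([[c,0,s_],[0,1,0],[-s_,0,c]])   # holder axes in world
OH=O+RS@[-.05,0,.115]
RT=RH[:,[1,2,0]]  # tool axes: x=hy,y=hz,z=hx
E
python3 - <<'E'
from h import *
import pickle
print(O,OH,"mid",OH+RH@[.0405,0,.003],"tab",OH+RH@[-.0215,0,.003])
st,T=tool(); q=st["joints"]
C=R.from_euler('z',np.pi/2)
fk=lambda q,s=1:R.from_euler('z',q[0])*R.from_euler('y',q[1]+q[2])*R.from_euler('z',s*q[3])*R.from_euler('y',q[4])*R.from_euler('z',q[5])*C
print((fk(q).as_matrix()-T[:3,:3]).round(3))
for j1 in(-.6,-.45,-.3):
  for p in(1.6,1.9,2.2):
    A=R.from_euler('z',j1)*R.from_euler('y',p)
    for roll in(0,np.pi):
      e=(A.inv()*R.from_matrix(RT)*R.from_euler('z',roll)*C.inv()).as_euler('ZYZ')
      print(j1,p,round(roll,1),e.round(2))
# height map of surroundings
D=pickle.load(open("d0.pkl","rb")); 
H=np.zeros((22,22))
for n in("side","top"):
    W=world(D[n])[D[n]["depth"]>0]; i=((W[:,0]-0)/.05).astype(int); j=((W[:,1]+.5)/.05).astype(int)
    ok=(W[:,0]>0)&(i<22)&(j>=0)&(j<22)&(W[:,1]>-.5); np.maximum.at(H,(i[ok],j[ok]),W[ok,2])
print("rows x 0..1.1, cols y -.5..+.6 (cm)"); print((H*100).round().astype(int))
E
```

```text
[0.53492295 0.01604054 0.        ] [ 0.49927194 -0.01901664  0.115     ] mid [0.51947254 0.00084748 0.08590356] tab [ 0.49105667 -0.02709507  0.13339832]
[[ 0.  0.  0.]
 [ 0.  0. -0.]
 [-0. -0.  0.]]
-0.6 1.6 0 [ 0.69  1.42 -1.44]
-0.6 1.6 3.1 [0.69 1.42 1.7 ]
-0.6 1.9 0 [ 0.74  1.2  -1.64]
-0.6 1.9 3.1 [0.74 1.2  1.5 ]
-0.6 2.2 0 [ 0.86  0.99 -1.89]
-0.6 2.2 3.1 [0.86 0.99 1.26]
-0.45 1.6 0 [ 0.67  1.33 -1.32]
-0.45 1.6 3.1 [0.67 1.33 1.82]
-0.45 1.9 0 [ 0.75  1.1  -1.53]
-0.45 1.9 3.1 [0.75 1.1  1.61]
-0.45 2.2 0 [ 0.89  0.89 -1.79]
-0.45 2.2 3.1 [0.89 0.89 1.35]
-0.3 1.6 0 [ 0.64  1.24 -1.2 ]
-0.3 1.6 3.1 [0.64 1.24 1.94]
-0.3 1.9 0 [ 0.73  1.01 -1.41]
-0.3 1.9 3.1 [0.73 1.01 1.73]
-0.3 2.2 0 [ 0.91  0.8  -1.69]
-0.3 2.2 3.1 [0.91 0.8  1.45]
rows x 0..1.1, cols y -.5..+.6 (cm)
[[ 0  0  0  0  0  0  0  0  0  0  0  6  3  0  0  0  0  0  0  0  0  0]
 [ 0  0  0  0  0  0  0  1  4 12 12  2  2  0  0  0  0  0  0  0  0  0]
 [ 0  0  0  0  0  0  0  1  2 26 21  2  0 55 54 51  0  0  0  0  0  0]
 [ 0  0  0  0  0  0  0  0  0  0  0  0  0 55 54 53 50 47  0  0  0  0]
 [ 0  0  0  0  0  0  0  0  0  0  
[... 509 characters left out ...]
60  7  7]
 [19 17 17 17 17 17 59 64 65 64 59 36 35  1  3 61 61 60 63 61 59 40]
 [21 20 21 21 20 60 67 69 69 68 67 60  0  0  2 59 59 59 61 59 40 41]
 [21 21 21 21 21 65 69 72 72 71 69 65  6  5  1  1  2  7 23 19 14  0]
 [22 22 22 22 22 66 69 72 22 22 67 65  6 11 10  1  1 19 20  1  7  1]
 [22 22 22 22 22 66 69 69 22 22  7 59  7 11 11  1 15 16  1  1  2  1]
 [22 22 22 22 22 22 22 22 22 22  7  9 12  9 10 13 12  1  1  1  2  1]
 [21 21 21 21 21 21 21 21 21 21 12 11  8 10 10  5  3  1  1  3  1  1]
 [ 0  0  0  0  0 13 16 16 14 15 14 15 12 10  7  6  6  5  5  5  1  1]
 [ 0  0  0  0  0  0 16 17 17 17 17 15  8  6  6  6  7  7  6  7  7  7]
 [ 1  1  0  0  0  0  0  1  1  7  6  4  5  3  1  0  7  7  6  7  6  7]]
```

```bash
python3 - <<'E'
from h import *
import pickle
D=pickle.load(open("d0.pkl","rb")); G=OH+RH@[-.0215,0,.003]
for n in("side","top"):
    s=D[n]; W=world(s); Q=(W-OH)@RH*1000   # holder coords mm
    ok=(s["depth"]>0)
    for lo,hi in((-400,-150),(-150,-80),(-80,-40),(-40,0)):
        for sg in(1,-1):
            m=ok&(Q[...,0]>lo)&(Q[...,0]<hi)&(abs(Q[...,2]-3)<55)&(Q[...,1]*sg>0)&(abs(Q[...,1])<200)
            if m.sum(): 
                P=Q[m]; i=np.argsort(abs(P[:,1]))[:max(1,len(P)//50)]
                print(n,lo,hi,sg,m.sum(),"nearest",P[i[0]].round(),P[i].mean(0).round(),W[m][i[0]].round(3))
    print(n,proj(s,[OH+RH@[0,.034,.014],OH+RH@[0,-.034,.014],OH+RH@[-.0425,0,.006],OH+RH@[.081,.025,.028],OH+RH@[.081,-.025,.028]]).round(1).tolist())
# zoomed overlay check on top
s=D["top"]; img=cv2.resize(s["img"][210:310,220:330],None,fx=5,fy=5,interpolation=2)
for p in proj(s,[OH+RH@np.array(v) for v in([0,.041,.014],[0,-.041,.014],[0,.027,.014],[0,-.027,.014],[-.043,.012,.008],[-.043,-.012,.008],[.081,.025,.028],[.081,-.025,.028],[0,.04,.006],[0,-.04,.006],[.08,.04,.006],[.08,-.04,.006])]):
    cv2.circle(img,tuple(int(x) for x in((p-[220,210]+.5)*5)),3,(0,0,255),-1)
cv2.imwrite("pics/c2.png",img)
E
```

```text
side -150 -80 -1 374 nearest [-85. -58. -39.] [-84. -59. -38.] [ 0.48  -0.12   0.156]
side -80 -40 1 24 nearest [-41.   0.   8.] [-41.   0.   8.] [ 0.485 -0.033  0.151]
side -80 -40 -1 636 nearest [-42.  -0.   5.] [-42.  -3.   4.] [ 0.483 -0.035  0.151]
side -40 0 1 77 nearest [-24.   0.   9.] [-24.   0.   9.] [ 0.493 -0.025  0.139]
side -40 0 -1 971 nearest [-10.  -1.   8.] [-23.  -7.   7.] [ 0.5   -0.02   0.128]
side [[208.2, 239.8], [231.8, 256.7], [206.1, 247.5], [234.5, 243.9], [251.4, 255.5]]
top -150 -80 -1 173 nearest [-82. -56. -30.] [-81. -57. -32.] [ 0.485 -0.112  0.158]
top -80 -40 1 17 nearest [-41.   0.   6.] [-41.   0.   6.] [ 0.483 -0.034  0.15 ]
top -80 -40 -1 283 nearest [-42.  -0.   9.] [-41.  -2.   6.] [ 0.485 -0.033  0.153]
top -40 0 1 107 nearest [-27.   0.   9.] [-24.   0.   8.] [ 0.492 -0.027  0.142]
top -40 0 -1 809 nearest [-10.  -0.   8.] [-21.  -2.   9.] [ 0.499 -0.02   0.128]
top [[259.2, 263.1], [284.7, 252.7], [278.3, 269.1], [252.6, 242.6], [270.1, 235.6]]
```

View pics/c2.png

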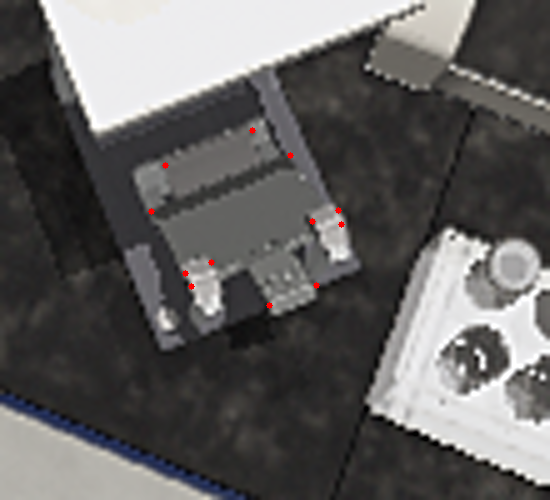

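Call:
carry_out(rows=[[22,-40,15,0,0,0],[22,-40,15,0,0,0],[22,-40,15,0,0,0],[22,-40,15,0,0,0],[22,-40,15,0,0,0]], fingers=0.45, newtons=80)

```text
t: 0.65
tcp_pos: [0.3575, 0.2859, 0.3043]
ee_rot: [-0.717, -3.055, 0.011]
ft_force: [0.7, 0.5, 0.5]
gripper_width: 0.45
```

Call:
carry_out(rows=[[20,-45,12,0,0,0],[5,-48,5,0,0,0],[0,-48,0,0,0,0],[0,-48,0,0,0,0],[0,-48,0,0,0,0]])

```text
t: 1.15
tcp_pos: [0.3823, 0.0424, 0.3226]
ee_rot: [-0.716, -3.057, 0.01]
ft_force: [1.2, -0.2, 0.1]
gripper_width: 0.451
```

```bash
cat >> h.py <<'E'
def grip(x,y,z,roll=0.,tilt=0.):
    "TCP pose that puts the grasp point at holder coords (mm)"
    Rt=RT@R.from_euler('z',roll).as_matrix()
    return OH+RH@(np.array([x,y,z])/1000)-.006*Rt[:,2],Rt
def togo(p,Rt):
    st,T=tool(); d=(p-T[:3,3])*1000; r=(R.from_matrix(Rt)*R.from_matrix(T[:3,:3]).inv()).as_rotvec()
    g=(T[:3,3]+.006*T[:3,2]-OH)@RH*1000
    print("t",round(st["t"],2),"shift",d.round(1),"turn",r.round(3),"q",st["joints"].round(2),"w",round(st["gripper_width"],3),"F_h",(st["ft_force"]@RH).round(1),"grasp_h",g.round(1),"tq",st["wrist_torque"].round(2))
    return d,r
E
python3 -c "
from h import *
togo(*grip(-150,0,3))"
```

```text
t 1.15 shift [  47.1 -130.2  -86.2] turn [ 0.573 -0.415 -0.32 ] q [ 0.02 -0.14  1.79 -0.01  1.5  -1.09] w 0.451 F_h [ 0.4 -1.   0.6] grasp_h [-180.4  125.8   98.7] tq [-0.03 -0.07 -0.04]
```

Call:
carry_out(rows=[[8,-24,-6,0.095,-0.069,-0.053],[8,-24,-10,0.095,-0.069,-0.053],[8,-24,-12,0.095,-0.069,-0.053],[8,-22,-14,0.095,-0.069,-0.053],[8,-20,-16,0.095,-0.069,-0.053]])

```text
t: 1.65
tcp_pos: [0.4236, -0.0794, 0.2667]
ee_rot: [1.018, 2.597, 0.786]
ft_force: [1.5, 0.5, -0.3]
gripper_width: 0.454
```

```bash
python3 -c "
from h import *
togo(*grip(-150,0,3))"
```

```text
t 1.65 shift [  5.8  -8.3 -30.3] turn [ 0.09  -0.049 -0.036] q [-0.6  -0.11  1.99  0.63  1.21 -1.63] w 0.454 F_h [ 1.2 -0.7  0.8] grasp_h [-172.1    9.9   23.2] tq [-0.17  0.09  0.01]
```

Call:
carry_out(rows=[[3,-4,-15,0.045,-0.025,-0.018],[3,-4,-15,0.045,-0.025,-0.018],[0,0,0,0,0,0]])

```text
t: 1.95
tcp_pos: [0.4285, -0.0912, 0.233]
ee_rot: [1.069, 2.503, 0.923]
ft_force: [0.3, 0.7, 0.3]
gripper_width: 0.447
```

```bash
python3 - <<'E'
from h import *
import pickle
togo(*grip(-150,0,3))
D={}
st,T=tool(); D["wrist"]=snapshot("wrist"); D["T"]=T@D["wrist"]["T_tool_cam"]
D["side"]=snapshot("side");D["top"]=snapshot("top"); pickle.dump(D,open("d1.pkl","wb"))
s=D["wrist"]; img=cv2.resize(s["img"],None,fx=1.5,fy=1.5,interpolation=2)
pts=[OH+RH@np.array(v) for v in([-.001,.041,.014],[-.001,-.041,.014],[-.001,.027,.014],[-.001,-.027,.014],[-.043,.012,.008],[-.043,-.012,.008],[-.0025,.012,.008],[-.0025,-.012,.008],[.081,.025,.028],[.081,-.025,.028])]+[O+RS@np.array(v) for v in([-.008,.07,.329],[-.008,-.07,.329],[-.008,.07,.343])]
for p in proj(s,pts,D["T"]):
    print(p.round()); cv2.circle(img,tuple(int(x) for x in((p+.5)*1.5)),3,(0,0,255),-1)
cv2.imwrite("pics/w1.png",img)
E
```

```text
t 1.95 shift [0.9 3.4 3.5] turn [-0.008  0.002  0.012] q [-0.67 -0.04  2.04  0.78  1.16 -1.76] w 0.447 F_h [0.3 0.3 0.8] grasp_h [-149.3   -1.8   -1.5] tq [-0.21  0.23 -0.01]
[270. 138.]
[270. 212.]
[270. 151.]
[270. 200.]
[266. 174.]
[266. 199.]
[265. 166.]
[265. 187.]
[278. 143.]
[277. 180.]
[570. 107.]
[507. 319.]
[610. 107.]
```

View pics/w1.png

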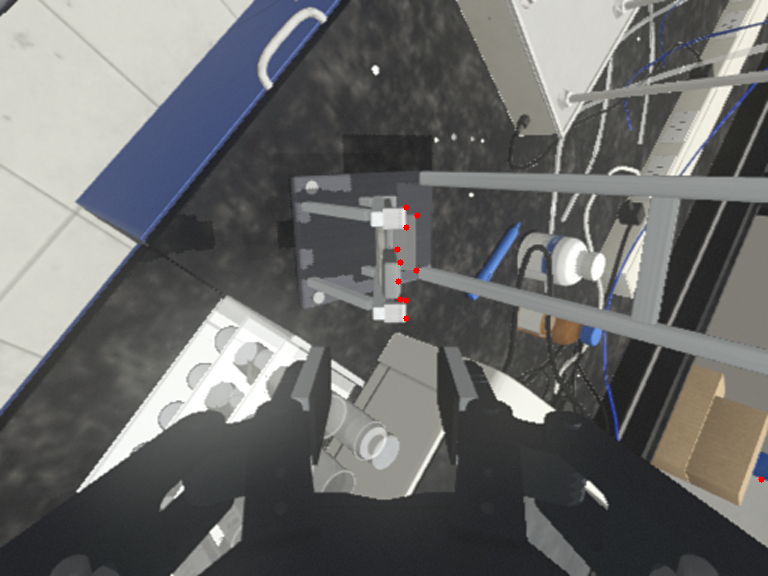

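Call:
carry_out(rows=[[12,13,-16,-0.004,0.001,0.006],[12,13,-17,-0.004,0.001,0.006],[9,9,-17,0,0,0],[0,0,0,0,0,0]])

```text
t: 2.5
tcp_pos: [0.4653, -0.0531, 0.1899]
ee_rot: [1.031, 2.518, 0.901]
ft_force: [-0.3, 0.3, -0.7]
gripper_width: 0.452
```

```bash
python3 - <<'E'
from h import *
togo(*grip(-21.5,0,3))
st,T=tool(); s=snapshot("wrist"); Tc=T@s["T_tool_cam"]
Q=(world(s,Tc)-OH)@RH*1000; ok=s["depth"]>0; g=s["img"].min(-1).astype(int)
# tab: points near
m=ok&(abs(Q[...,1])<20)&(Q[...,0]>-48)&(Q[...,0]<-5)&(abs(Q[...,2]-3)<15)
P=Q[m]; print("tab",m.sum(),P.min(0).round(1),P.max(0).round(1))
e=P[P[:,0]<-38]; print("tab end",len(e),np.percentile(e,[3,50,97],0).round(1))
for sg in(1,-1):
    h=ok&(Q[...,1]*sg>22)&(Q[...,1]*sg<46)&(abs(Q[...,0])<14)&(Q[...,2]>-5)&(Q[...,2]<20)&(g>130)
    if h.sum(): print("hook",h.sum(),np.percentile(Q[h],[3,50,97],0).round(1).tolist())
img=s["img"][80:280,150:350]
cv2.imwrite("pics/w2.png",cv2.resize(img,None,fx=3,fy=3,interpolation=2))
E
```

```text
t 2.5 shift [ 23.   23.3 -51.9] turn [ 0.014  0.01  -0.01 ] q [-0.52  0.06  2.06  0.83  0.99 -1.78] w 0.452 F_h [ 0.5  0.4 -0.4] grasp_h [-82.3  -0.6  11.3] tq [-0.28  0.19  0.01]
tab 672 [-44.4 -11.5  -3.8] [-5.  12.4  8.1]
tab end 442 [[-43.5 -10.4  -2.7]
 [-42.2   1.4   2.3]
 [-39.9  11.7   6.6]]
hook 397 [[-9.6, 24.2, -4.1], [-8.5, 34.1, 4.0], [-0.1, 40.5, 12.5]]
hook 301 [[-9.3, -40.0, -4.7], [-8.2, -33.4, 4.6], [-7.0, -27.2, 12.5]]
```

View pics/w2.png

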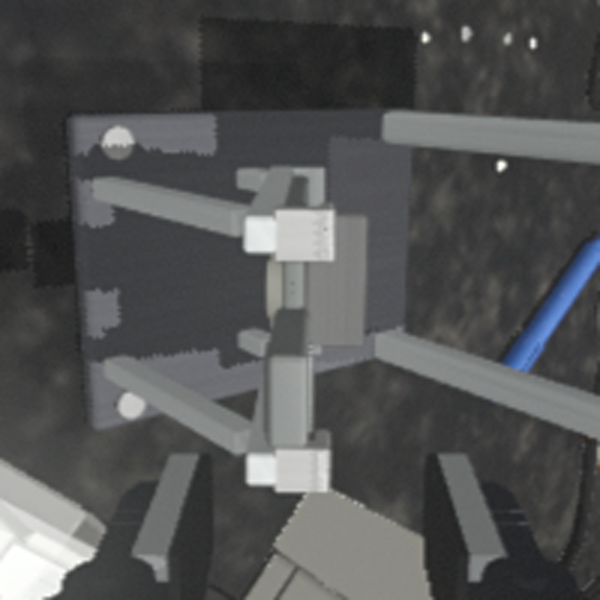

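Call:
carry_out(rows=[[-2,-2,-13,0.007,0.005,-0.005],[7,7,-13,0.007,0.005,-0.005],[8,8,-13,0,0,0],[0,0,0,0,0,0]])

```text
t: 2.95
tcp_pos: [0.4788, -0.0424, 0.1538]
ee_rot: [1.049, 2.511, 0.911]
ft_force: [-0.1, -0.3, 0.3]
gripper_width: 0.451
```

```bash
python3 -c "
from h import *
togo(*grip(-21.5,0.3,2.5))"
```

```text
t 2.95 shift [  9.   12.5 -16.2] turn [0.004 0.006 0.   ] q [-0.49  0.14  2.07  0.89  0.91 -1.83] w 0.451 F_h [-0.4 -0.1  0. ] grasp_h [-43.6  -2.3   1.3] tq [-0.17  0.2   0.05]
```

Call:
carry_out(rows=[[4.5,6.5,-8,0.002,0.003,0],[4.5,6.5,-8,0.002,0.003,0],[0,0,0,0,0,0]])

```text
t: 3.25
tcp_pos: [0.4883, -0.0298, 0.1381]
ee_rot: [1.055, 2.513, 0.914]
ft_force: [-0.8, 0.4, -0.7]
gripper_width: 0.45
```

```bash
python3 -c "
from h import *
togo(*grip(-21.5,0.3,2.5))"
```

```text
t 3.25 shift [-0.5 -0.1 -0.4] turn [0.001 0.001 0.002] q [-0.45  0.18  2.07  0.92  0.86 -1.84] w 0.45 F_h [ 0.4  0.9 -0.7] grasp_h [-21.6   0.    3.1] tq [-0.23  0.21  0.02]
```

Call:
carry_out(rows=[[0,0,0,0,0,0],[0,0,0,0,0,0],[0,0,0,0,0,0],[0,0,0,0,0,0],[0,0,0,0,0,0]], fingers=0, newtons=30)

```text
t: 3.75
tcp_pos: [0.4883, -0.03, 0.1389]
ee_rot: [1.054, 2.513, 0.914]
ft_force: [-0.1, -0.1, -0.8]
gripper_width: 0.106
```

```bash
python3 -c "
from h import *
togo(*grip(-21.5,0.3,2.5))"
```

```text
t 3.75 shift [-0.5  0.2 -1.2] turn [0.001 0.002 0.001] q [-0.45  0.18  2.07  0.92  0.86 -1.84] w 0.106 F_h [ 0.5  0.  -0.6] grasp_h [-22.3  -0.2   3.5] tq [-0.25  0.27  0.03]
```

Call:
carry_out(rows=[[0,0,0,0,0,0],[0,0,0,0,0,0],[1.4,1.4,-2.3,0,0,0],[1.4,1.4,-2.3,0,0,0],[1.4,1.4,-2.3,0,0,0]], newtons=90)

```text
t: 4.25
tcp_pos: [0.4928, -0.0262, 0.1323]
ee_rot: [1.053, 2.511, 0.914]
ft_force: [-5.6, -2.8, 5.5]
gripper_width: 0.084
```

```bash
python3 -c "
from h import *
togo(*grip(-10.5,0,3.5))"
```

```text
t 4.25 shift [ 0.8  1.6 -2.4] turn [0.002 0.003 0.002] q [-0.43  0.2   2.07  0.94  0.84 -1.85] w 0.084 F_h [-8.   1.9 -1. ] grasp_h [-13.4  -0.6   3.7] tq [-0.2   0.6   0.24]
```

Call:
carry_out(rows=[[0.8,1,-1.5,0,0,0],[0.6,0.8,-1.0,0,0,0],[0,0,0,0,0,0]])

```text
t: 4.55
tcp_pos: [0.4946, -0.0243, 0.1294]
ee_rot: [1.053, 2.511, 0.913]
ft_force: [-4.8, -3.2, 6.8]
gripper_width: 0.087
```

```bash
python3 -c "
from h import *
togo(*grip(-10.5,0,3.5)); print(RH.round(3))"
```

```text
t 4.55 shift [-1.  -0.2  0.5] turn [0.002 0.004 0.002] q [-0.43  0.21  2.06  0.94  0.83 -1.85] w 0.087 F_h [-8.8  1.1  0. ] grasp_h [-9.6 -0.6  3.9] tq [-0.27  0.54  0.18]
[[ 0.458 -0.701  0.546]
 [ 0.451  0.713  0.537]
 [-0.766  0.     0.643]]
```

Call:
carry_out(rows=[[2.7,2.7,3.2,0,0,0],[2.7,2.7,3.2,0,0,0],[2.7,2.7,3.2,0,0,0],[2.7,2.7,3.2,0,0,0]])

```text
t: 4.95
tcp_pos: [0.5045, -0.0147, 0.1403]
ee_rot: [1.055, 2.514, 0.906]
ft_force: [-7.3, -6.6, 3.0]
gripper_width: 0.089
```

```bash
python3 -c "
from h import *
togo(*grip(-10.5,0,38))"
```

```text
t 4.95 shift [ 8.   8.7 11.8] turn [ 0.006 -0.     0.003] q [-0.39  0.2   2.04  0.92  0.83 -1.79] w 0.089 F_h [-8.6  0.4 -5.6] grasp_h [-9.  -0.6 21.4] tq [-1.35  1.47  0.03]
```

Call:
carry_out(rows=[[3.5,3.5,4.4,0,0,0],[3.5,3.5,4.4,0,0,0],[3.5,3.5,4.4,0,0,0],[2,2,6,0,0,0],[0,0,8,0,0,0]])

```text
t: 5.45
tcp_pos: [0.5165, -0.0024, 0.1659]
ee_rot: [1.058, 2.518, 0.901]
ft_force: [-0.3, -0.8, -0.6]
gripper_width: 0.084
```

```bash
python3 -c "
from h import *
togo(*grip(-45,0,66))"
```

```text
t 5.45 shift [-4.6 -4.2 30.6] turn [ 0.009 -0.004  0.003] q [-0.35  0.17  2.    0.87  0.85 -1.68] w 0.084 F_h [-0.1 -0.4 -1. ] grasp_h [-17.5  -0.3  51. ] tq [-0.33  0.33 -0.05]
```

Call:
carry_out(rows=[[-1.5,-1.4,10,0.003,-0.001,0.001],[-1.5,-1.4,10,0.003,-0.001,0.001],[-1.5,-1.4,10,0.003,-0.001,0.001],[0,0,0,0,0,0]])

```text
t: 5.85
tcp_pos: [0.5117, -0.007, 0.1997]
ee_rot: [1.053, 2.515, 0.916]
ft_force: [-0.2, -0.5, -1.5]
gripper_width: 0.086
```

```bash
python3 - <<'E'
from h import *
togo(*grip(-45,0,66))
S=[snapshot("side"),snapshot("top")]
cv2.imwrite("pics/m1.png",np.hstack([cv2.resize(S[0]["img"][150:330,180:330],(375,450)),cv2.resize(S[1]["img"][180:310,210:330],(400,450))]))
E
```

```text
t 5.85 shift [ 0.2  0.4 -3.3] turn [-0.001  0.001 -0.   ] q [-0.37  0.11  1.98  0.83  0.92 -1.63] w 0.086 F_h [ 0.8 -0.2 -1.4] grasp_h [-47.8  -0.2  67.7] tq [-0.27  0.27  0.02]
```

View pics/m1.png

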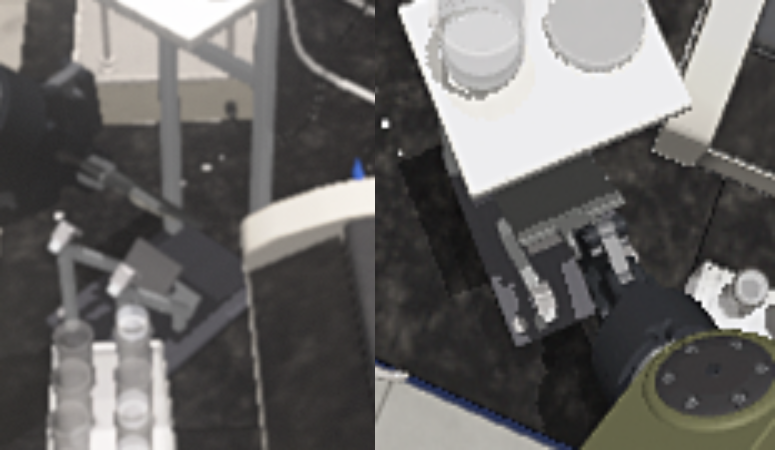

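Call:
carry_out(rows=[[0,0,0,0.064,0.063,-0.107],[0,0,0,0.064,0.063,-0.107],[0,0,0,0.064,0.063,-0.107],[0,0,0,0.064,0.063,-0.107],[0,0,0,0.064,0.063,-0.107]])

```text
t: 6.45
tcp_pos: [0.5106, -0.0065, 0.1959]
ee_rot: [2.019, 2.129, 1.067]
ft_force: [0.3, 0.1, -1.1]
gripper_width: 0.086
```

```bash
python3 -c "
from h import *
togo(*grip(-45,0,66,.7))"
```

```text
t 6.45 shift [ 1.4 -0.1  0.6] turn [-0.013 -0.014  0.017] q [-0.37  0.11  1.98  0.83  0.92 -0.91] w 0.086 F_h [ 1.  -0.1 -0.5] grasp_h [-45.2   1.   64.9] tq [-0.31  0.36 -0.03]
```

Call:
carry_out(rows=[[0,0,0,0.064,0.063,-0.107],[0,0,0,0.064,0.063,-0.107],[0,0,0,0.064,0.063,-0.107],[0,0,0,0.064,0.063,-0.107],[0,0,0,0.064,0.063,-0.107]])

```text
t: 6.95
tcp_pos: [0.5096, -0.0061, 0.1931]
ee_rot: [-2.483, -1.191, -0.946]
ft_force: [0.0, 0.0, -0.8]
gripper_width: 0.089
```

```bash
python3 -c "
from h import *
togo(*grip(-45,0,66,1.42))"
```

```text
t 6.95 shift [ 2.3 -0.5  3.4] turn [-0.021 -0.02   0.023] q [-0.38  0.12  1.99  0.84  0.92 -0.19] w 0.089 F_h [ 0.7  0.  -0.5] grasp_h [-43.2   2.   62.8] tq [-0.34  0.33 -0.  ]
```

Call:
carry_out(rows=[[0,0,0,0.064,0.063,-0.107],[0,0,0,0.064,0.063,-0.107],[0,0,0,0.064,0.063,-0.107],[0,0,0,0.064,0.063,-0.107],[0,0,0,0.064,0.063,-0.107]])

```text
t: 7.45
tcp_pos: [0.5087, -0.0057, 0.1902]
ee_rot: [-2.583, -0.211, -0.721]
ft_force: [-0.1, -0.1, -0.3]
gripper_width: 0.083
```

```bash
python3 -c "
from h import *
togo(*grip(-45,0,66,np.pi))"
```

```text
t 7.45 shift [ 3.3 -0.9  6.3] turn [ 0.428  0.433 -0.735] q [-0.38  0.12  1.99  0.85  0.91  0.53] w 0.083 F_h [ 0.2  0.  -0.3] grasp_h [-41.3   3.   60.6] tq [-0.37  0.32 -0.02]
```

Call:
carry_out(rows=[[0.9,0,1.8,0.061,0.062,-0.105],[0.9,0,1.8,0.061,0.062,-0.105],[0.9,0,1.8,0.061,0.062,-0.105],[0.9,0,1.8,0.061,0.062,-0.105],[0.9,0,1.8,0.061,0.062,-0.105]])

```text
t: 7.95
tcp_pos: [0.5122, -0.0053, 0.1963]
ee_rot: [-2.402, 0.68, -0.442]
ft_force: [0.3, -0.5, 0.1]
gripper_width: 0.084
```

```bash
python3 -c "
from h import *
togo(*grip(-45,0,62,np.pi))"
```

```text
t 7.95 shift [-2.4 -3.4 -2.4] turn [ 0.107  0.105 -0.188] q [-0.37  0.12  1.98  0.83  0.92  1.27] w 0.084 F_h [-0.2 -0.6 -0. ] grasp_h [-44.2   0.7  66.7] tq [-0.28  0.32 -0.02]
```

Call:
carry_out(rows=[[-0.5,0,1,0.054,0.052,-0.094],[-0.5,0,1,0.052,0.052,-0.094],[0,0,0,0,0,0]])

```text
t: 8.25
tcp_pos: [0.5108, -0.0051, 0.1969]
ee_rot: [-2.276, 0.973, -0.341]
ft_force: [1.3, 0.2, 0.0]
gripper_width: 0.083
```

```bash
python3 - <<'E'
from h import *
import pickle
togo(*grip(-25,0,40,np.pi))
st,T=tool(); s=snapshot("wrist"); Tc=T@s["T_tool_cam"]; S=snapshot("side"); P=snapshot("top")
pickle.dump(dict(w=s,T=Tc,Tt=T,side=S,top=P),open("d2.pkl","wb"))
Q=(world(P)-OH)@RH*1000
cv2.imwrite("pics/f1.png",np.hstack([cv2.resize(S["img"][150:330,180:330],(375,450)),cv2.resize(s["img"][60:300,140:370],(425,450))]))
E
```

```text
t 8.25 shift [ -3.9  -6.4 -32.5] turn [-0.006 -0.007  0.011] q [-0.37  0.11  1.98  0.83  0.91  1.53] w 0.083 F_h [ 0.7 -0.8  0.9] grasp_h [-45.2   1.9  66.4] tq [-0.33  0.28 -0.  ]
```

View pics/f1.png

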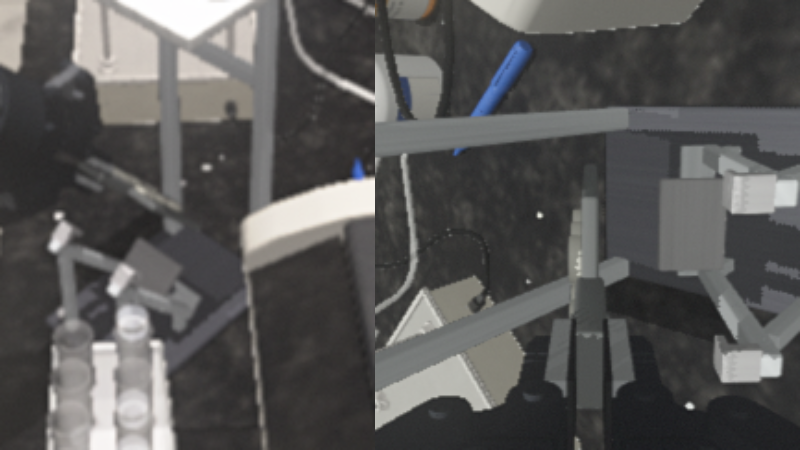

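```bash
python3 - <<'E'
from h import *
import pickle
D=pickle.load(open("d2.pkl","rb")); s=D["w"]; T=D["Tt"]
W=world(s,D["T"]); Q=(W-(T[:3,3]+.006*T[:3,2]))@T[:3,:3]*1000  # tool coords from grasp point: x lateral, y jaw, z along
ok=(s["depth"]>0)&(abs(Q[...,1])<14)&(Q[...,2]>22)&(Q[...,2]<112)&(abs(Q[...,0])<50)
P=Q[ok]; print(len(P),P.min(0).round(1),P.max(0).round(1))
for a in range(20,112,10):
    p=P[(P[:,2]>a)&(P[:,2]<a+10)]
    if len(p)>5: print(a,len(p),"x",np.percentile(p[:,0],[5,50,95]).round(1),"y",np.percentile(p[:,1],[5,50,95]).round(1))
t=(s["depth"]>0)&(abs(Q[...,1])<9)&(Q[...,2]>-25)&(Q[...,2]<20)&(abs(Q[...,0])<14)
p=Q[t]; print("tab",len(p),np.percentile(p,[3,50,97],0).round(1).tolist())
E
```

```text
807 [-10.2  -7.2  22. ] [ 39.2   5.8 101.6]
20 377 x [11.1 25.7 38.3] y [-1.3  1.3  3.8]
30 228 x [-6.4 14.5 38.7] y [-6.8 -4.2  1.3]
40 28 x [ 3.6 38.7 38.9] y [-5.4  0.7  4. ]
50 73 x [-9.  18.3 38.8] y [-6.4 -3.9  3.1]
60 32 x [ 7.2 20.7 39. ] y [-6.7 -2.4  3.6]
70 29 x [17.4 20.1 39. ] y [-6.  -2.7  3.4]
80 24 x [17.8 20.6 39.1] y [-6.9 -4.   3.1]
90 12 x [38.6 38.8 39.1] y [-1.1  1.4  4. ]
tab 1309 [[-10.7, -7.4, -24.1], [9.9, 0.7, -19.4], [10.9, 7.5, 15.2]]
```

Call:
carry_out(rows=[[-2.1,-2.8,-9.5,-0.003,-0.003,0.005],[-2.1,-2.8,-9.5,-0.003,-0.003,0.005],[-2.1,-2.8,-9,0,0,0],[0,0,0,0,0,0]])

```text
t: 8.8
tcp_pos: [0.5045, -0.0138, 0.1679]
ee_rot: [-2.293, 0.938, -0.354]
ft_force: [0.2, -0.2, -0.8]
gripper_width: 0.086
```

```bash
python3 -c "
from h import *
togo(*grip(-25,0.4,21.5,np.pi))"
```

```text
t 8.8 shift [ -7.9  -7.4 -15.3] turn [ 0.008  0.007 -0.013] q [-0.4   0.15  2.02  0.88  0.88  1.4 ] w 0.086 F_h [ 0.7 -0.3 -0.5] grasp_h [-29.8   0.1  39.6] tq [-0.32  0.32  0.04]
```

Call:
carry_out(rows=[[-3,-2.8,-5,0.002,0.002,-0.004],[-3,-2.8,-5,0.002,0.002,-0.004],[-1.9,-1.8,-5,0.002,0.002,-0.003],[0,0,0,0,0,0]])

```text
t: 9.2
tcp_pos: [0.4962, -0.0217, 0.1524]
ee_rot: [-2.286, 0.952, -0.351]
ft_force: [-0.7, 0.1, -0.9]
gripper_width: 0.089
```

```bash
python3 - <<'E'
from h import *
togo(*grip(-25,0.4,21.5,np.pi))
st,T=tool(); s=snapshot("wrist"); Q=(world(s,T@s["T_tool_cam"])-OH)@RH*1000
ok=(s["depth"]>0)&(Q[...,1]<-30)&(Q[...,1]>-46)&(Q[...,2]>12)&(Q[...,2]<34)&(Q[...,0]>-12)&(Q[...,0]<88)
P=Q[ok]; print(len(P)); 
for a in range(-10,90,10):
    p=P[(P[:,0]>a)&(P[:,0]<a+10)]
    if len(p)>3: print(a,len(p),p.min(0).round(1),p.max(0).round(1))
E
```

```text
t 9.2 shift [0.3 0.6 0.2] turn [ 0.003  0.002 -0.004] q [-0.42  0.16  2.04  0.9   0.87  1.36] w 0.089 F_h [ 0.4  0.5 -0.9] grasp_h [-25.3   0.2  20.9] tq [-0.27  0.33 -0.03]
355
-10 215 [ -9.6 -41.   12. ] [ -0.2 -30.   22.9]
0 31 [  0.  -40.9  12.3] [  9.7 -34.5  22.9]
10 24 [ 10.1 -38.8  17.1] [ 20.  -37.6  22.5]
20 20 [ 20.7 -38.8  16.9] [ 28.4 -37.3  22.6]
30 19 [ 30.1 -38.8  16.8] [ 39.6 -37.1  22.7]
40 14 [ 41.2 -38.9  17.4] [ 49.2 -38.4  22.1]
50 12 [ 51.4 -38.9  17.3] [ 58.7 -38.3  22.1]
60 13 [ 60.2 -38.9  17.2] [ 69.9 -38.3  22.2]
70 7 [ 70.2 -38.9  17.1] [ 76.6 -38.2  22.3]
```

Call:
carry_out(rows=[[1.5,1.3,-2.3,0,0,0],[1.5,1.3,-2.3,0,0,0],[1.5,1.3,-2.3,0,0,0],[1.5,1.3,-2.3,0,0,0],[1.5,1.3,-2.3,0,0,0]])

```text
t: 9.75
tcp_pos: [0.5051, -0.0152, 0.1419]
ee_rot: [-2.287, 0.949, -0.355]
ft_force: [-7.4, -3.5, 5.3]
gripper_width: 0.084
```

```bash
python3 -c "
from h import *
togo(*grip(-10,-0.5,21,np.pi))"
```

```text
t 9.75 shift [-1.3 -0.1 -1.1] turn [ 0.005  0.005 -0.004] q [-0.4   0.2   2.04  0.92  0.84  1.34] w 0.084 F_h [-9.1  2.7 -2.6] grasp_h [-10.2  -1.3  22.5] tq [-0.3   0.93  0.28]
```

Call:
carry_out(rows=[[-2.4,-2.2,-3,0,0,0],[-2.4,-2.2,-3,0,0,0],[-2.4,-2.2,-3,0,0,0]])

```text
t: 10.05
tcp_pos: [0.4996, -0.0211, 0.1347]
ee_rot: [-2.284, 0.946, -0.359]
ft_force: [-2.9, -2.0, 8.8]
gripper_width: 0.085
```

```bash
python3 -c "
from h import *
togo(*grip(-10,-0.5,3.5,np.pi))"
```

```text
t 10.05 shift [-5.4 -3.6 -5.2] turn [ 0.003  0.01  -0.005] q [-0.42  0.2   2.05  0.94  0.84  1.3 ] w 0.085 F_h [-9.   0.6  3. ] grasp_h [-9.9 -1.7 11.8] tq [ 0.66 -0.34  0.21]
```

Call:
carry_out(rows=[[-2,-1.3,-2,0.001,0.003,-0.002],[-2,-1.3,-2,0.001,0.003,-0.002],[-1.4,-1,-1.4,0,0,0]])

```text
t: 10.35
tcp_pos: [0.4962, -0.0248, 0.1316]
ee_rot: [-2.28, 0.952, -0.359]
ft_force: [-2.0, -1.1, 7.6]
gripper_width: 0.091
```

```bash
python3 -c "
from h import *
togo(*grip(-10,-0.5,3.5,np.pi))"
```

```text
t 10.35 shift [-2.   0.1 -2.1] turn [ 0.     0.009 -0.   ] q [-0.43  0.21  2.06  0.95  0.84  1.28] w 0.091 F_h [-7.3  0.7  3.2] grasp_h [-10.8  -2.    6. ] tq [ 0.54 -0.21  0.17]
```

Call:
carry_out(rows=[[-1.2,0.1,-1.3,0,0.004,0],[-1,0.1,-1.2,0,0.004,0],[0,0,0,0,0,0]])

```text
t: 10.65
tcp_pos: [0.4961, -0.0249, 0.1315]
ee_rot: [-2.28, 0.954, -0.356]
ft_force: [-3.4, -2.3, 7.7]
gripper_width: 0.083
```

```bash
python3 - <<'E'
from h import *
togo(*grip(-22,-0.5,3.5,np.pi))
st,T=tool(); s=snapshot("wrist"); Q=(world(s,T@s["T_tool_cam"])-OH)@RH*1000
ok=(s["depth"]>0)&(Q[...,1]<-35)&(Q[...,1]>-46)&(Q[...,2]>-5)&(Q[...,2]<24)&(Q[...,0]>-12)&(Q[...,0]<95)
P=Q[ok]; print(len(P)); 
for a in range(-10,100,10):
    p=P[(P[:,0]>a)&(P[:,0]<a+10)]
    if len(p)>3: print(a,len(p),p.min(0).round(1),p.max(0).round(1))
cv2.imwrite("pics/r1.png",cv2.resize(s["img"][60:300,140:400],(650,600)))
E
```

```text
t 10.65 shift [-7.4 -5.2  7.2] turn [-0.     0.007  0.001] q [-0.43  0.21  2.06  0.95  0.84  1.29] w 0.083 F_h [-8.5  0.8  1.9] grasp_h [-10.7  -2.    5.8] tq [0.29 0.15 0.19]
748
-10 410 [-10.  -41.2  -4.9] [ -0.2 -35.   13.5]
0 32 [  0.5 -41.   -4.9] [  9.9 -38.6  13.5]
10 83 [ 10.5 -40.7  -4.8] [ 19.9 -36.6   7.9]
20 46 [ 20.  -40.8  -4.9] [ 29.8 -37.5   8.1]
30 39 [ 30.1 -40.6  -4.9] [ 39.9 -38.1   8.3]
40 33 [ 40.3 -40.7  -4.8] [ 50.  -35.7   8.5]
50 28 [ 51.2 -40.6  -4.9] [ 59.  -37.4   8.7]
60 28 [ 60.2 -40.6  -4.8] [ 68.9 -38.1   8.9]
70 25 [ 70.1 -40.6  -4.8] [ 79.3 -38.2   9. ]
80 13 [ 81.3 -40.7  -4.4] [ 87.5 -38.3   9.3]
90 11 [ 90.2 -40.5  -4.7] [ 92.5 -35.8   7.6]
```

View pics/r1.png

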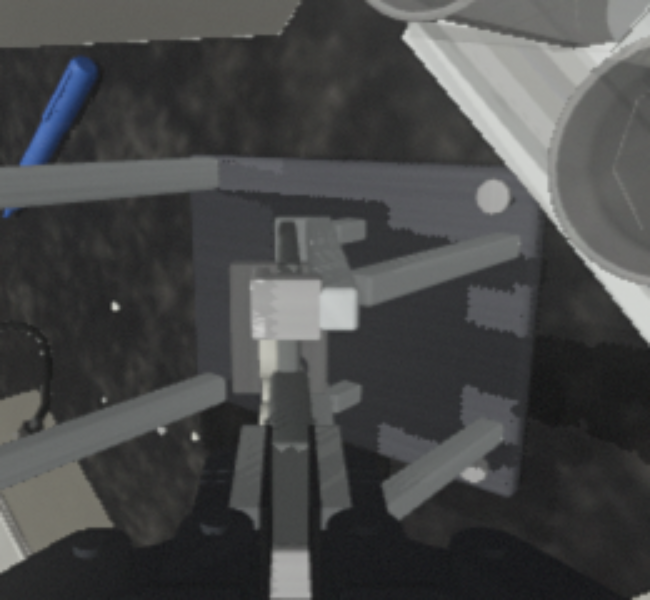

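Call:
carry_out(rows=[[-1.5,-0.3,-2,-0.008,0.01,0],[-1.5,-0.3,-2,-0.008,0.01,0]])

```text
t: 10.9
tcp_pos: [0.4948, -0.0256, 0.1294]
ee_rot: [-2.3, 0.964, -0.348]
ft_force: [-0.7, 0.6, 19.1]
gripper_width: 0.087
```

```bash
cat > look.py <<'E'
from h import *
togo(*grip(-22,-0.5,3.5,np.pi))
st,T=tool(); s=snapshot("wrist"); Q=(world(s,T@s["T_tool_cam"])-OH)@RH*1000
ok=(s["depth"]>0)&(Q[...,1]<-37)&(Q[...,1]>-46)&(Q[...,2]>3)&(Q[...,2]<24)&(Q[...,0]>-12)&(Q[...,0]<95)
P=Q[ok]
for a in (0,10,30,50,70,80):
    p=P[(P[:,0]>a)&(P[:,0]<a+10)]
    if len(p)>3: print(a,len(p),p.min(0).round(1),p.max(0).round(1))
E
python3 look.py
```

```text
t 10.9 shift [-6.1 -4.5  9.3] turn [ 0.016 -0.009  0.002] q [-0.42  0.2   2.06  0.91  0.83  1.32] w 0.087 F_h [-14.7   1.   12.2] grasp_h [-10.1  -1.6   3.1] tq [ 1.65 -1.39  0.25]
0 12 [  0.8 -41.    9.8] [  5.8 -40.2  13.4]
10 23 [ 11.7 -40.3   3.3] [ 19.9 -38.1   5.2]
30 11 [ 30.3 -40.5   3.1] [ 39.9 -39.6   5.2]
50 7 [ 50.8 -40.4   3. ] [ 58.8 -39.8   5.3]
70 6 [ 71.7 -40.4   3.6] [ 78.8 -39.9   5.3]
80 4 [ 82.6 -40.5   3.5] [ 88.4 -40.1   5.3]
```

Call:
carry_out(rows=[[-0.8,-0.8,2,0.003,-0.003,0],[-1,-1,1.8,0.003,-0.003,0],[-1,-1,1.8,0,0,0],[-1,-1,1.8,0,0,0]])

```text
t: 11.35
tcp_pos: [0.4921, -0.0289, 0.1384]
ee_rot: [-2.292, 0.957, -0.354]
ft_force: [-5.1, -4.0, 2.7]
gripper_width: 0.085
```

```bash
python3 look.py
```

```text
t 11.35 shift [-3.4 -1.2  0.3] turn [ 0.01 -0.   -0.  ] q [-0.44  0.19  2.06  0.91  0.85  1.31] w 0.085 F_h [-6.2  0.7 -3.2] grasp_h [-19.7  -2.    5.8] tq [-0.37  0.81  0.31]
0 32 [  0.5 -41.    3.2] [  9.8 -39.6  13.2]
10 19 [ 10.1 -40.7   3.1] [ 18.6 -39.3   7. ]
30 10 [ 30.2 -40.6   3.4] [ 39.  -40.    6.4]
50 8 [ 52.9 -40.6   3.2] [ 59.9 -40.2   5.6]
70 4 [ 72.4 -40.4   3.8] [ 79.1 -40.    5.6]
```

Call:
carry_out(rows=[[-1.2,-0.8,0.2,0.004,0,0],[-1.2,-0.8,0.2,0.004,0,0],[0,0,0,0,0,0]])

```text
t: 11.7
tcp_pos: [0.4899, -0.0306, 0.1393]
ee_rot: [-2.285, 0.956, -0.35]
ft_force: [-1.6, -1.5, 1.4]
gripper_width: 0.085
```

```bash
python3 look.py
```

```text
t 11.7 shift [-1.2  0.5 -0.6] turn [ 0.002  0.001 -0.001] q [-0.45  0.18  2.06  0.92  0.86  1.31] w 0.085 F_h [-2.5  0.1 -0.8] grasp_h [-22.1  -1.7   4.3] tq [-0.35  0.46  0.07]
0 23 [  0.1 -41.    3.1] [  9.1 -39.9  13.1]
10 15 [ 10.3 -40.5   3.1] [ 20.  -39.8   5.8]
30 10 [ 30.7 -40.6   3. ] [ 39.1 -39.    5.9]
50 5 [ 52.4 -40.4   3.8] [ 58.9 -40.1   5.4]
70 4 [ 70.6 -40.6   3.8] [ 75.5 -39.6   5.5]
```

Call:
carry_out(rows=[[0,0,0,0,0,0],[0,0,0,0,0,0],[0,0,0,0,0,0],[0,0,0,0,0,0]], fingers=0.4, newtons=30)

```text
t: 12.15
tcp_pos: [0.49, -0.0301, 0.1389]
ee_rot: [-2.285, 0.955, -0.349]
ft_force: [-0.1, -0.6, 0.9]
gripper_width: 0.398
```

```bash
python3 look.py; python3 - <<'E'
from h import *
st,T=tool(); s=snapshot("wrist"); cv2.imwrite("pics/r2.png",cv2.resize(s["img"][60:300,140:400],(650,600)))
E
```

```text
t 12.15 shift [-1.3  0.  -0.2] turn [ 0.002  0.001 -0.001] q [-0.45  0.18  2.06  0.92  0.86  1.31] w 0.398 F_h [-1.  -0.4  0.2] grasp_h [-21.6  -1.5   4.4] tq [-0.26  0.2   0.03]
0 20 [  1.1 -40.9   3.1] [  9.6 -40.2  13. ]
10 12 [ 10.  -40.8   3.1] [ 19.  -40.2   5.1]
30 9 [ 30.8 -40.9   3. ] [ 39.7 -40.2   5.3]
50 7 [ 53.1 -40.8   3. ] [ 59.3 -39.9   5.4]
70 5 [ 70.3 -41.    3.8] [ 78.4 -39.8   5.6]
```

View pics/r2.png

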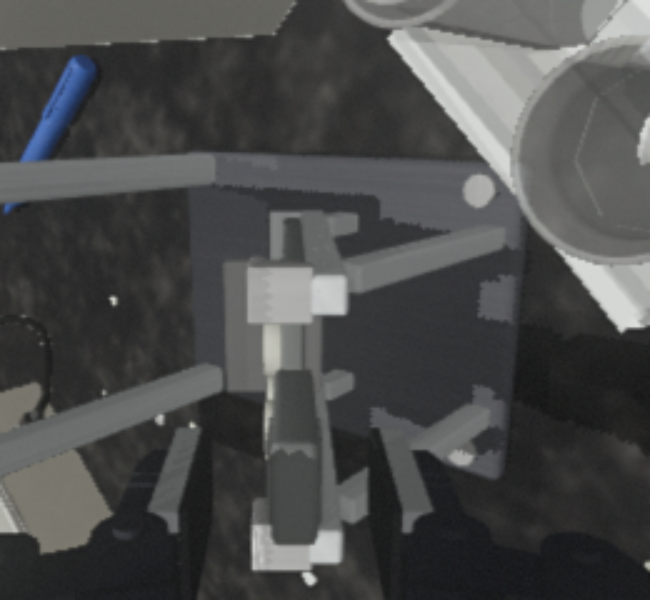

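Call:
carry_out(rows=[[-6,-6,10,0,0,0],[-10,-10,17,0,0,0],[-14,-14,23,0,0,0],[-16,-16,27,0,0,0],[-16,-16,27,0,0,0]])

```text
t: 12.75
tcp_pos: [0.4233, -0.0928, 0.2454]
ee_rot: [-2.287, 0.956, -0.339]
ft_force: [0.3, 0.8, 1.0]
gripper_width: 0.4
```

```bash
python3 - <<'E'
from h import *
togo(*grip(-150,0,3,np.pi))
st,T=tool(); s=snapshot("wrist"); Q=(world(s,T@s["T_tool_cam"])-OH)@RH*1000
ok=s["depth"]>0
m=ok&(abs(Q[...,1])<16)&(Q[...,0]>-48)&(Q[...,0]<-36)&(abs(Q[...,2]-3)<15)
print("tab end",m.sum(),np.percentile(Q[m],[3,50,97],0).round(1).tolist())
S=snapshot("side");P=snapshot("top")
for n,s2 in(("side",S),("top",P)):
    Q=(world(s2)-OH)@RH*1000; ok=s2["depth"]>0
    b=ok&(abs(Q[...,1])<22)
    t=b&(Q[...,0]<-36)&(Q[...,0]>-50)&(abs(Q[...,2])<14); f=b&(Q[...,0]>80)&(Q[...,0]<110)&(Q[...,2]>24)&(Q[...,2]<36)
    p=b&(Q[...,0]>15)&(Q[...,0]<60)&(Q[...,2]>-5)&(Q[...,2]<20)
    for nm,k in(("tab",t),("foot top",f),("plate",p)):
        if k.sum(): print(n,nm,k.sum(),np.percentile(Q[k],[3,50,97],0).round(1).tolist())
cv2.imwrite("pics/e1.png",np.hstack([cv2.resize(S["img"][190:310,180:280],(375,450)),cv2.resize(P["img"][210:310,225:315],(405,450))]))
E
```

```text
t 12.75 shift [ 6.1  5.1 -9. ] turn [ 0.    -0.007 -0.004] q [-0.67 -0.06  2.03  0.75  1.2   1.39] w 0.4 F_h [-0.2  0.3  1.2] grasp_h [-162.     0.7    2.7] tq [-0.21  0.26 -0.1 ]
tab end 256 [[-43.7, -12.2, -2.3], [-42.2, -1.8, 2.6], [-39.3, 10.0, 7.5]]
side tab 67 [[-44.2, -12.8, -1.4], [-42.1, -3.4, 3.6], [-37.3, 9.7, 8.3]]
side foot top 33 [[80.2, -21.0, 24.1], [81.8, -0.5, 26.5], [86.3, 20.8, 28.2]]
side plate 65 [[15.7, -21.3, 6.3], [38.3, 3.6, 10.7], [58.9, 14.9, 11.8]]
top tab 52 [[-43.6, -11.1, 0.7], [-40.6, 0.2, 6.0], [-36.1, 11.4, 10.6]]
top foot top 46 [[80.1, -20.4, 24.7], [82.2, -1.2, 28.1], [88.5, 20.7, 30.2]]
top plate 165 [[15.9, -20.6, 5.7], [37.1, -0.6, 10.9], [59.0, 21.1, 13.5]]
```

View pics/e1.png

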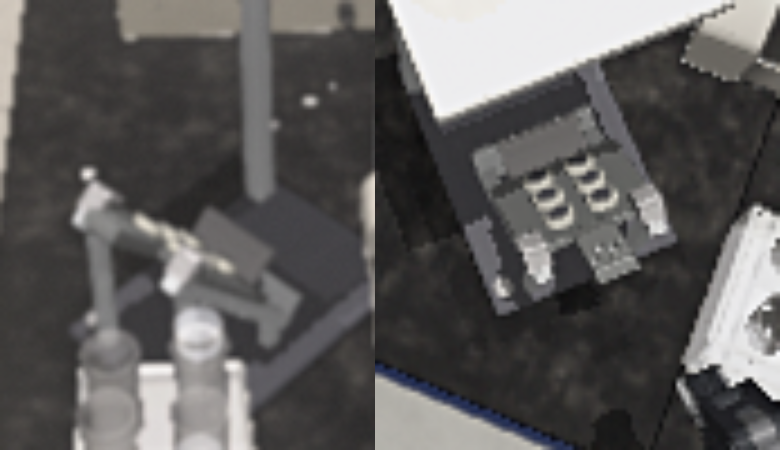

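```bash
python3 - <<'E'
from h import *
import pickle
D=pickle.load(open("d0.pkl","rb"))
for n in("side","top"):
    N=snapshot(n)
    for lab,s2 in(("before",D[n]),("after",N)):
        Q=(world(s2)-OH)@RH*1000; ok=s2["depth"]>0; b=ok&(abs(Q[...,1])<22)
        f=b&(Q[...,0]>77)&(Q[...,0]<120)&(Q[...,2]>24)&(Q[...,2]<36); t=b&(Q[...,0]<-36)&(Q[...,0]>-50)&(abs(Q[...,2])<14)
        W=world(s2); z=ok&(W[...,2]>.352)&(W[...,2]<.45)&(np.hypot(W[...,0]-.572,W[...,1]-.0525)<.1)
        hs=W[...,2]; k=cv2.inRange(s2["img"],(130,50,0),(255,140,90)); k[:140]=0
        print(n,lab,"foot",np.percentile(Q[f],[3,50,97],0).round(1)[:,0],"tab",np.percentile(Q[t],[3,97],0).round(1).tolist(),"glass",z.sum(),W[z].mean(0).round(4) if z.sum() else "")
    d=cv2.absdiff(D[n]["img"],N["img"]).max(-1); r=(slice(60,175),slice(195,310)) if n=="side" else (slice(140,235),slice(215,310))
    print("changed px shelf/marker region",(d[r]>40).sum())
print(close_job())
E
```

```text
side before foot [77.9 80.7 86. ] tab [[-44.7, -13.3, -1.3], [-36.7, 9.2, 8.6]] glass 1574 [0.5692 0.0668 0.3842]
side after foot [77.9 81.3 86.7] tab [[-44.5, -13.0, -1.3], [-36.4, 8.2, 8.7]] glass 1562 [0.5689 0.0672 0.3845]
changed px shelf/marker region 0
top before foot [78.7 81.9 88.8] tab [[-44.0, -9.8, 0.7], [-38.1, 11.9, 10.5]] glass 1105 [0.5683 0.0796 0.3844]
top after foot [78.3 81.6 88.5] tab [[-43.7, -11.3, -0.7], [-36.4, 11.6, 10.5]] glass 1114 [0.5686 0.0793 0.3841]
changed px shelf/marker region 0
the job is handed in; nothing more can be done
None
```

The carrier is turned over, cups up, and back in the holder with its tab at the top. I handed the job in at about 13 s.

I gripped the tab and pushed the carrier about 12 mm down the slope against the foot. I then lifted it off the slope and rolled it half a turn below the shelf. To clip it back I pressed the foot again (about 9 N), lowered the carrier onto the rails, let the spring carry its corners under the hooks, opened the jaws and backed away.

The last checks, comparing camera views from before and after:
- **Cups:** they face up, and the six cup rims are visible in the top view.
- **Tab:** its end is within about 0.3 mm of where it started along the slope, and the plate lies level under the hooks.
- **Foot:** it is within about 0.7 mm of its original reading, which is within measurement noise, so I take it as fully returned.
- **Shelf and marker area:** no pixels changed in the part of the views covering the shelf, its glassware and the marker.
- **Robot:** it was clear of everything, and wrist force stayed below about 20 N at every reading.

The views disagreed slightly on the sideways position. Only the wrist camera put the tab about 1 mm off centre; the other two showed sideways changes of 1.5 mm or less. All of this is within the 2 mm calibration. I took no camera look after the hand-in.

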